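Re-rack the medicines in reverse order

TASK

The four medicine containers stand in saucers on the white board, in the order in which they will be used. Move them into the four compartments of the steel tray in reverse order, for the doctor who works from the other side of the table: the left-end one on the board goes into the right-end compartment of the tray, the next into the one beside it, and so on, one to each compartment. Set each down upright and flat on the compartment's floor without dropping it, and do not knock any over.

Things in the scene. Friction and masses are not known exactly. Their poses are not given: they have to be found in the camera images.
- pot: loose squat white plastic specimen pot, round: body 42 mm diameter up to 36 mm, grey lid 45 mm diameter above it, 50 mm tall in all, about 70 g. Origin: centre of its underside, z up along its axis.
- tube: loose slim amber glass tube bottle, round, 30 mm diameter, 76 mm tall in all (the top 16 mm is a white cap of 29 mm diameter), about 70 g. Origin: centre of its underside, z up along its axis.
- square: loose square white plastic bottle, 38 x 38 mm body with sides along its own x and y, 48 mm tall, with a grey round cap of 26 mm diameter on top (66 mm tall in all), about 90 g. Origin: centre of its underside, z up along its axis.
- vial: loose amber glass injection vial, round: body 36 mm diameter up to 42 mm, then a neck and an aluminium cap of 22 mm diameter, 61 mm tall in all, about 80 g. Origin: centre of its underside, z up along its axis.
- saucer_pot: fixed shallow round steel saucer in which the pot stands at the start, near its centre: 62 mm diameter at the rim, 10 mm high, floor 3 mm thick; it marks the pot's place in the row on the board. The four saucers look alike. Origin: centre of its underside; its yaw means nothing.
- saucer_tube: fixed shallow round steel saucer in which the tube stands at the start, near its centre: 62 mm diameter at the rim, 10 mm high, floor 3 mm thick; it marks the tube's place in the row on the board. The four saucers look alike. Origin: centre of its underside; its yaw means nothing.
- saucer_square: fixed shallow round steel saucer in which the square stands at the start, near its centre: 62 mm diameter at the rim, 10 mm high, floor 3 mm thick; it marks the square's place in the row on the board. The four saucers look alike. Origin: centre of its underside; its yaw means nothing.
- saucer_vial: fixed shallow round steel saucer in which the vial stands at the start, near its centre: 62 mm diameter at the rim, 10 mm high, floor 3 mm thick; it marks the vial's place in the row on the board. The four saucers look alike. Origin: centre of its underside; its yaw means nothing.
- board: fixed white board carrying the row of four saucers: 90 mm (x) by 310 mm (y), 10 mm thick, a grey lug at each end. Origin: centre of its underside, on the table (z = 0). The row runs along its y, +y being the left end seen from the robot; saucers near y = +109.5, +36.5, -36.5, -109.5 mm. Turned by up to 0.2 rad; it may lie nearer or farther than the tray.
- tray: fixed empty steel tray, 76 (x) by 296 mm (y), four open compartments in a row along its y, +y being the left end seen from the robot. Compartment centres: x = 0, y = +109.5, +36.5, -36.5, -109.5 mm; each 68 (x) by 69 mm inside; floor 6 mm and wall tops 16 mm above the origin (centre of its underside, on the table, z = 0). Walls 4 mm thick. Turned by up to 0.2 rad.
Things that resemble listed ones, but are neither listed nor needed, are in the scene too. What is shaped like the pot but pink or yellow is not meant.

How it is judged:
By the outcome, as a careful person would: the job done as asked, in the order asked, and still so for the second after the job is handed in, with the robot touching nothing.
It also fails if it takes over 112 s, if anything falls off the work surface, if the arm or the gripper's body presses on something with over 40 N, if the wrist force passes 120 N, or if a joint passes its speed limit or range.

ROBOT

A 6-joint arm with a two-finger parallel gripper is mounted at the origin on the work surface. World frame = base frame: x ahead of the robot, y to its left, z up, the work surface at z = 0. Lengths are in m, angles in rad, forces in N, time in s.
With the tool pointing down it reaches from about 0.35 to 0.775 m from the base axis. Payload 7.3 kg.
Tool frame: the origin (TCP) lies midway between the tips of the shut fingers; the grasp point (between the pads) lies grasp_offset behind it (grasp_offset is the distance from the TCP to the grasp point, in m); z points along the fingers, y is the line along which they close (so a half turn about z gives the same grasp; the last joint's range is limited). The gripper opens to 92 mm and grips with 3 to 60 N. Pads are 19 mm wide; open, the fingers measure 130 mm over their backs; the gripper's body (75 mm by 190 mm) begins 47 mm behind the grasp point.
Start: joints at [1.01, 0.342, 1.524, -0, 1.275, -0.146], TCP at [0.212, 0.481, 0.227] pointing down, gripper open.
Joint ranges: [-2.53, 2.53], [-0.77, 2.02], [0.04, 2.7], [-1, 4.14], [0.28, 2.66], [-3.11, 3.11]. Speed limits (rad/s): [2.57, 2.57, 3.14, 3.14, 3.14, 3.14].

INTERFACE

Orientations are given as [roll, pitch, yaw] about the fixed x, y, z axes, in that order (R = Rz(yaw) Ry(pitch) Rx(roll)).
In Python, from cell import * gives the robot as it stands.
- The arm moves only by the tool step_arm, never from a script. Its argument "plan" is a list of rows, each a list of 5 numbers: the closure, from -1 (fully open) to 1 (shut), then the shift along the tool's x, y, z in m, then the turn about the tool's z in rad. In form: [[hand, x, y, z, twist], ...]. A call has 1 to 20 rows; each row is the pose to reach, as a shift and turn from the pose commanded when the call began, along the tool's axes at that moment; what a row does not reach only later rows make up. A row lasts 1/8 s, in which the tool goes at most 62.5 mm and 10.7 degrees, less where a joint would pass 70% of its speed; a pose out of reach is approached as far as the arm can. A call with a gripper value outside its range is refused whole. The fingers move at their own pace and stop on an object; "grip_force" is the grip in N (left out, the last holds). Time passes only in rows, so rows that repeat a pose let the fingers close. It gives the time, the measured TCP pose, the force, the opening and the grip force at its end, in the units of the state.
- observe(): the state, without advancing time (a new reading comes with each control period).
- read_camera(name): name is "scene" or "top"; returns a dict with "img" (420x560x3 uint8, red, green, blue), "range_z" (420x560 float32, m along the optical axis (not along the pixel's ray), 0 where there is no reading), "fx", "fy", "cx", "cy" (pixels), "R" (3x3) and "t" (3): a world point X has camera coordinates R X + t. Camera axes: x right, y down, z forward; pixel columns grow to the right and rows downward; lengths in m; the calibration is good to about 2 mm. A picture is of the moment at which its call begins.
- hand_in(): hands the job in; it is judged then, once.
The state is a dict: "time": time; "qpos": joint angles; "qvel": joint speeds; "joint_efforts": joint torques, N m; "tool_pos": TCP position; "tool_rot": TCP orientation; "contact_force": force on the tool from outside, world axes, zero at the start; "torque": the same for the moment, N m; "opening": finger opening in m; "grip_force": force on a finger pad.
Only numpy, scipy, OpenCV 4.12 (cv2) and the standard library are available. Lean on these libraries where they do the work, as an engineer would, in place of code of your own. Each camera call takes 0.05 s, during which the arm holds its last target. There are 200 camera calls.

## Working session

There is one attempt and no reset: what is moved stays moved. The work goes in short steps, Python scripts to look and compute and a tool call to move; the robot and the scene stay as the last step left them, time stands still between calls to the robot, and variables do not carry over. Pictures are saved under pics/ and viewed, at most 14 in all, crops included, and the job is handed in when it is done.

Besides the shell and the picture viewer there is one more tool, called after "Emit:" by a JSON object that holds its "op" and its "data", one argument or row to a line. step_arm: Moves the arm, as the interface text tells. Its arguments: {"type":"object","properties":{"plan":{"type":"array","items":{"type":"array","items":{"type":"number"}}},"grip_force":{"type":"number"}},"required":["plan"]}

```bash
mkdir -p pics; ls
python3 - <<'E'
from cell import *
import cv2,pickle
s=observe();print({k:s[k] for k in('time','tool_pos','tool_rot','opening')})
try: print(grasp_offset)
except Exception as e: print(e)
for n in('scene','top'):
    c=read_camera(n);pickle.dump(c,open(n+'.pkl','wb'));cv2.imwrite(f'pics/{n}0.png',c['img'][:,:,::-1]);print(n,c['fx'],c['cx'],c['cy'],c['R'],c['t'])
E
```

```text
pics
{'time': 0.0, 'tool_pos': array([0.21135402, 0.48013704, 0.22604341]), 'tool_rot': array([-3.14007647e+00, -2.02546344e-04,  2.72679211e+00]), 'opening': 0.09149659149007085}
0.0188
scene 533.0545260587807 276.8414413599196 202.07650833599195 [[ 0.16440935  0.98627883 -0.01495455]
 [ 0.64521739 -0.11899839 -0.7546747 ]
 [-0.74609925  0.11442664 -0.6559287 ]] [-0.14263193 -0.30760456  1.24783996]
top 536.6766165261224 282.8654556692132 204.27253557548264 [[ 0.00322771 -0.99985619  0.01664886]
 [-0.99280558 -0.00519685 -0.11962469]
 [ 0.11969401 -0.01614297 -0.99267958]] [0.04340973 0.54240646 0.81965429]
```

View pics/top0.png

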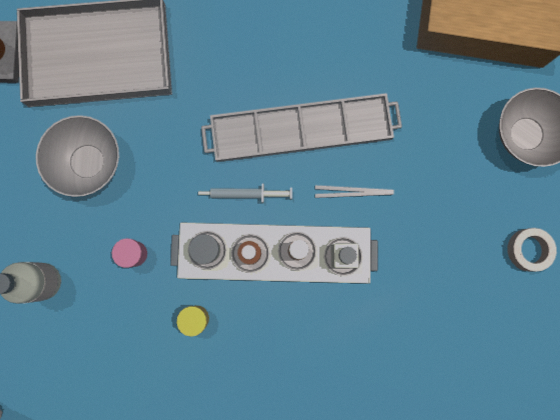

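View pics/scene0.png

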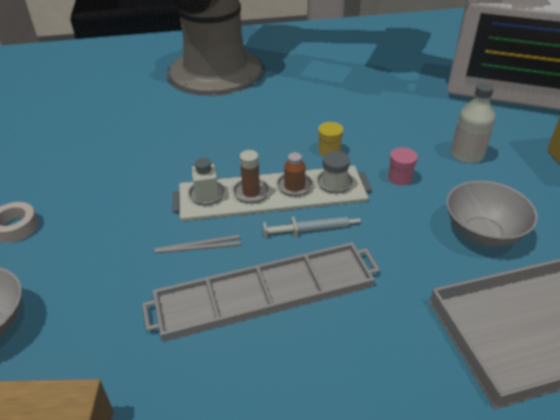

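The top view shows, from the left end (+y): pot (206,250), vial (250,253), tube (297,250) and square (346,256). The tray is centred near (302,128). These could be mistaken for the targets:
- pink pot (127,253)
- yellow pot (192,321)
- large bottle (30,283)
- large tray (93,50)

I choose the four on the white board.

```bash
cat > h.py <<'E'
import numpy as np,cv2
def cloud(c):
    v,u=np.mgrid[0:420,0:560];z=c['range_z'].astype(float)
    P=np.dstack([(u-c['cx'])/c['fx']*z,(v-c['cy'])/c['fy']*z,z])
    W=(P-c['t'])@c['R'];W[z==0]=np.nan;return W
def cast(c,uv,h):
    uv=np.atleast_2d(uv).astype(float);d=np.c_[(uv[:,0]-c['cx'])/c['fx'],(uv[:,1]-c['cy'])/c['fy'],np.ones(len(uv))]@c['R']
    o=-c['R'].T@c['t'];return o+d*((h-o[2])/d[:,2])[:,None]
E
python3 - <<'E'
from h import *
import pickle
c=pickle.load(open('top.pkl','rb'));W=cloud(c);im=c['img']
hsv=cv2.cvtColor(im,cv2.COLOR_RGB2HSV)
print('table z',np.nanmedian(W[300:400,250:450,2]), np.nanstd(W[300:400,250:450,2]))
nb=(~((hsv[...,0]>90)&(hsv[...,0]<115)&(hsv[...,1]>110))).astype(np.uint8)
k=np.ones((9,9),np.uint8)
for n,(u0,u1,v0,v1),h in(('tray',(200,405,88,168),.016),('board',(165,385,215,290),.010)):
    m=np.zeros_like(nb);m[v0:v1,u0:u1]=nb[v0:v1,u0:u1]
    if n=='board': m=((hsv[...,2]>60)&(hsv[...,1]<60)&(m>0)).astype(np.uint8)
    if n=='tray': m=cv2.morphologyEx(cv2.morphologyEx(m,cv2.MORPH_CLOSE,np.ones((3,3))),cv2.MORPH_OPEN,np.ones((21,21),np.uint8))
    ct=max(cv2.findContours(m,0,1)[0],key=cv2.contourArea)[:,0]
    p=cast(c,ct,h)[:,:2];r=cv2.minAreaRect((p*1000).astype(np.float32));print(n,r,np.round(cv2.boxPoints(r)).tolist())
    z=W[...,2][m>0];print(np.nanpercentile(z,[5,25,50,75,95]))
tops=dict(pot=((206,250),.063),vial=((250,253),.074),tube=((297,250),.089),square=((346,256),.079))
for n,((u,v),h) in tops.items():
    w=W[v-32:v+32,u-32:u+32].reshape(-1,3)
    a=w[np.abs(w[:,2]-h)<.006];
    lo,hi=np.percentile(a[:,:2],[2,98],0) if len(a) else (0,0)
    print(n,len(a),a.mean(0).round(4),np.median(a[:,2]),'mid',(lo+hi)/2,'size',hi-lo,'max',np.nanpercentile(w[:,2],99.5))
# square body shoulder z=.061
w=W[224:290,314:380].reshape(-1,3);a=w[np.abs(w[:,2]-.061)<.005]
print('sq',len(a),cv2.minAreaRect((a[:,:2]*1000).astype(np.float32)))
for x,n in(((300,130),'a'),):
    pass
cv2.imwrite('pics/crop1.png',cv2.resize(im[80:300,160:400,::-1],None,fx=3,fy=2.7,interpolation=2))
E
```

```text
table z -0.0004075460251201165 0.0015236449069531068
tray ((673.0878295898438, 13.79742431640625), (82.7940902709961, 301.2593994140625), 7.875247478485107) [[611.0, 157.0], [653.0, -141.0], [735.0, -130.0], [693.0, 169.0]]
[0.00196087 0.00438813 0.00572823 0.00761412 0.01604543]
board ((466.8175964355469, 59.077850341796875), (332.4674072265625, 90.15235137939453), 88.68274688720703) [[418.0, -106.0], [508.0, -108.0], [516.0, 224.0], [426.0, 226.0]]
[0.00709882 0.009066   0.01073292 0.01647006 0.07494879]
pot 685 [0.47   0.1664 0.0624] 0.06241950426201639 mid [0.46991578 0.16664988] size [0.03925485 0.03970475] max 0.06514735095908053
vial 168 [0.4655 0.0983 0.0733] 0.07335417083998144 mid [0.46593803 0.09865192] size [0.01931693 0.01888036] max 0.07492917861668771
tube 293 [0.4693 0.0238 0.0885] 0.0886144161392653 mid [0.46887709 0.02351366] size [0.0251061  0.02497819] max 0.09058114092976752
square 237 [ 0.4611 -0.0492  0.0784] 0.07853178921926249 mid [ 0.46119901 -0.04920466] size [0.02361322 0.02325751] max 0.08029335100128632
sq 378 ((461.13543701171875, -49.65946960449219), (37.97809982299805, 38.22963333129883), 0.7972370386123657)
```

View pics/crop1.png

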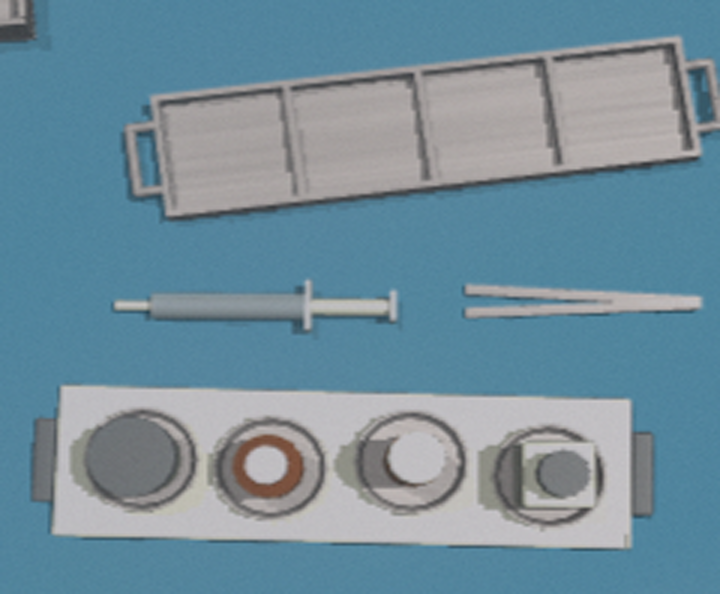

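The crop confirms the order from left to right: pot (grey lid), vial (amber shoulder), tube (white cap), square. The tray is empty and yawed by about 0.14. The tray outline came out about 6 mm too large because it includes the side walls, so I'll refine it from the wall tops.

Run:
```python
from h import *
import pickle
from scipy.optimize import least_squares
c=pickle.load(open('top.pkl','rb'));W=cloud(c);w=W[85:172,195:410].reshape(-1,3)
a=w[(w[:,2]>.0125)&(w[:,2]<.021)][:,:2]
for th in (.137,):
  cen=np.array([.673,.0138])
  for it in range(6):
    R=np.array([[np.cos(th),-np.sin(th)],[np.sin(th),np.cos(th)]]);l=(a-cen)@R
    # long walls near x=+-36, end/divider walls at y=+-146,+-73,0
    up=l[(abs(l[:,0]-36)<7)&(abs(l[:,1])<.14)] if 0 else l[(abs(l[:,0]-.036)<.007)&(abs(l[:,1])<.14)]
    dn=l[(abs(l[:,0]+.036)<.007)&(abs(l[:,1])<.14)]
    A=np.polyfit(up[:,1],up[:,0],1);B=np.polyfit(dn[:,1],dn[:,0],1)
    d=[np.median(l[(abs(l[:,0])<.028)&(abs(l[:,1]-y)<.006),1]) for y in(-.146,-.073,0,.073,.146)]
    th-=(A[0]+B[0])/2; cen=cen+R@[(A[1]+B[1])/2,np.mean(d)-0]
  print(len(a),'th',th,'cen',cen,'halfs',A,B,'walls',np.round(d,4))
R=np.array([[np.cos(th),-np.sin(th)],[np.sin(th),np.cos(th)]])
for n,y in zip(('pot','vial','tube','square'),(-.1095,-.0365,.0365,.1095)):
    g=cen+R@[0,y];print(n,g.round(4),np.hypot(*g))
# check in scene camera: floor centre pixel
s=pickle.load(open('scene.pkl','rb'));im=s['img'][:,:,::-1].copy()
for x in(-.038,.038):
  for y in(-.148,-.073,0,.073,.148):
    P=np.r_[cen+R@[x,y],.016];q=s['R']@P+s['t'];cv2.circle(im,(int(round((q[0]/q[2]*s['fx']+s['cx']))),int(round(q[1]/q[2]*s['fy']+s['cy']))),1,(0,0,255),-1)
cv2.imwrite('pics/crop2.png',cv2.resize(im[230:350,130:400],None,fx=2.9,fy=2.9))
```

```text
1706 th 0.1366880593874495 cen [0.67385914 0.01561372] halfs [0.00020208 0.03577805] [-0.00020208 -0.03577805] walls [-0.1459 -0.073  -0.      0.0728  0.146 ]
pot [ 0.6888 -0.0929] 0.6950119959183086
vial [ 0.6788 -0.0205] 0.6791435863340118
tube [0.6689 0.0518] 0.6708862401681044
square [0.6589 0.1241] 0.6705212029721115
```

View pics/crop2.png

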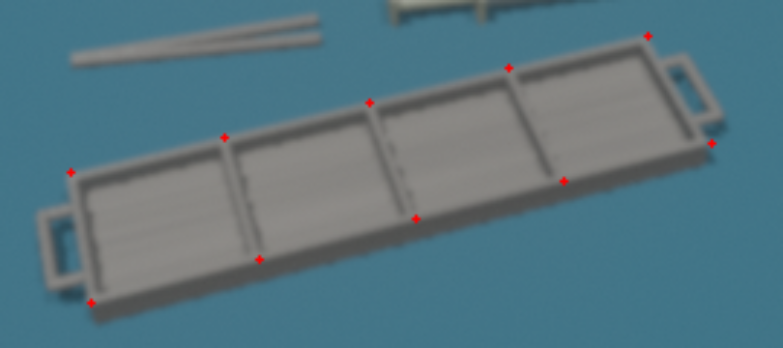

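The points land on the tray's corners and dividers in the scene view as well, e.g. (71,172) and (648,36) in the crop, so the tray fit holds. Next I move above the pot with the fingers turned to close along x (yaw π/2).

Emit:
{"op": "step_arm", "data": {
  "plan": [
    [-1,-0.045,-0.023,0,0.14],
    [-1,-0.09,-0.046,0,0.29],
    [-1,-0.136,-0.069,0,0.43],
    [-1,-0.18,-0.09,0,0.58],
    [-1,-0.227,-0.114,0,0.72],
    [-1,-0.272,-0.137,0,0.87],
    [-1,-0.318,-0.16,0,1.0],
    [-1,-0.363,-0.183,0,1.156],
    [-1,-0.363,-0.183,0,1.156],
    [-1,-0.363,-0.183,0,1.156],
    [-1,-0.363,-0.183,0,1.156]
  ],
  "grip_force": 15
}}

```text
time: 1.48
tool_pos: [0.4692, 0.1677, 0.2267]
tool_rot: [-3.141, -0.0, 1.573]
contact_force: [0.9, -0.1, 0.0]
opening: 0.0919
grip_force: 0.0
```

Emit:
{"op": "step_arm", "data": {
  "plan": [
    [-1,-0.001,0,0.05,0],
    [-1,-0.001,0,0.1,0],
    [-1,-0.001,0,0.14,0],
    [-1,-0.001,0,0.165,0],
    [-1,-0.001,0,0.18,0],
    [-1,-0.001,0,0.192,0],
    [-1,-0.001,0,0.192,0],
    [-1,-0.001,0,0.192,0],
    [1,-0.001,0,0.192,0],
    [1,-0.001,0,0.192,0],
    [1,-0.001,0,0.192,0],
    [1,-0.001,0,0.192,0],
    [1,-0.001,0,0.192,0],
    [1,-0.001,0,0.192,0],
    [1,-0.001,0,0.192,0],
    [1,-0.001,0,0.192,0]
  ],
  "grip_force": 18
}}

```text
time: 3.48
tool_pos: [0.4701, 0.1658, 0.0348]
tool_rot: [3.141, -0.0, 1.571]
contact_force: [1.1, -0.6, -0.3]
opening: 0.0442
grip_force: 18.0
```

Emit:
{"op": "step_arm", "data": {
  "plan": [
    [1,0,0,-0.01,0],
    [1,0,0,-0.03,0],
    [1,0,0,-0.06,0],
    [1,0,0,-0.09,0],
    [1,0,0,-0.11,0],
    [1,-0.01,0.009,-0.11,0],
    [1,-0.035,0.03,-0.11,0],
    [1,-0.07,0.06,-0.11,0],
    [1,-0.105,0.09,-0.11,0],
    [1,-0.14,0.12,-0.11,0],
    [1,-0.175,0.15,-0.11,0],
    [1,-0.21,0.18,-0.11,0],
    [1,-0.235,0.2,-0.11,0],
    [1,-0.252,0.213,-0.11,0],
    [1,-0.259,0.219,-0.11,0],
    [1,-0.259,0.219,-0.11,0],
    [1,-0.259,0.219,-0.11,0]
  ]
}}

```text
time: 5.6
tool_pos: [0.6886, -0.0925, 0.1445]
tool_rot: [-3.141, -0.0, 1.571]
contact_force: [-0.7, -0.0, -0.8]
opening: 0.0447
grip_force: 18.0
```

Run:
```python
from cell import *
import cv2
c=read_camera('scene');s=observe();print(s['tool_pos'],s['contact_force'],s['opening'])
cv2.imwrite('pics/s3.png',cv2.resize(c['img'][120:370,120:400,::-1],None,fx=2,fy=2))
```

```text
[ 0.68864502 -0.09238507  0.14473457] [ 0.21114776 -0.47331135 -0.96953905] 0.044279164457298736
```

View pics/s3.png

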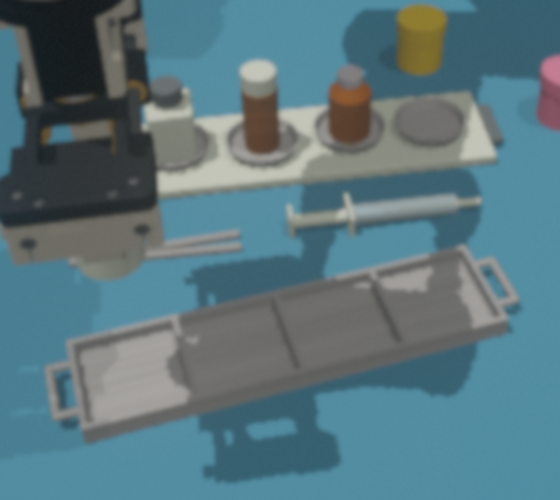

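The pot is held upright at (110,262) in the crop, over the right-end compartment, and its saucer is empty. I lower it slowly, watching the force.

Emit:
{"op": "step_arm", "data": {
  "plan": [
    [1,0,0,0.02,0],
    [1,0,0,0.05,0],
    [1,0,0,0.08,0],
    [1,0,0,0.1,0],
    [1,0,0,0.108,0],
    [1,0,0,0.112,0],
    [1,0,0,0.114,0],
    [1,0,0,0.115,0],
    [1,0,0,0.1155,0],
    [1,0,0,0.116,0],
    [1,0,0,0.116,0],
    [1,0,0,0.116,0]
  ]
}}

```text
time: 7.15
tool_pos: [0.6891, -0.0933, 0.0288]
tool_rot: [3.141, -0.0, 1.571]
contact_force: [0.1, -0.4, -1.5]
opening: 0.0442
grip_force: 18.0
```

Emit:
{"op": "step_arm", "data": {
  "plan": [
    [1,0,0,0.0005,0],
    [1,0,0,0.001,0],
    [1,0,0,0.0015,0],
    [1,0,0,0.0015,0],
    [1,0,0,0.0015,0]
  ]
}}

```text
time: 7.78
tool_pos: [0.6891, -0.0933, 0.0277]
tool_rot: [3.141, 0.0, 1.571]
contact_force: [-1.7, 1.0, 5.7]
opening: 0.0443
grip_force: 18.0
```

Contact is confirmed at 5.7 N, so I release and go on to the vial.

Emit:
{"op": "step_arm", "data": {
  "plan": [
    [-0.2,0,0,0,0],
    [-0.2,0,0,0,0],
    [-1,0,0,0,0],
    [-1,0,0,0,0],
    [-1,0,0,0,0],
    [-1,0,0,-0.02,0],
    [-1,0,0,-0.06,0],
    [-1,0,0,-0.1,0],
    [-1,0,0,-0.1175,0],
    [-1,0.04,-0.045,-0.1175,0],
    [-1,0.08,-0.09,-0.1175,0],
    [-1,0.12,-0.14,-0.1175,0],
    [-1,0.16,-0.185,-0.1175,0],
    [-1,0.191,-0.2235,-0.1175,0],
    [-1,0.191,-0.2235,-0.1175,0],
    [-1,0.191,-0.2235,-0.1175,0],
    [-1,0.191,-0.2235,-0.1175,0]
  ]
}}

```text
time: 9.9
tool_pos: [0.4666, 0.097, 0.1447]
tool_rot: [3.141, 0.0, 1.57]
contact_force: [-0.4, -0.2, -0.1]
opening: 0.0919
grip_force: 0.0
```

Run:
```python
from cell import *
from h import *
c=read_camera('top');W=cloud(c);w=W.reshape(-1,3)
def top(x,y,h,r=.04):
    a=w[(np.hypot(w[:,0]-x,w[:,1]-y)<r)&(abs(w[:,2]-h)<.006)];lo,hi=np.percentile(a[:,:2],[2,98],0);print(len(a),(lo+hi)/2,hi-lo,np.median(a[:,2]))
top(.6888,-.0929,.056)
cv2.imwrite('pics/t4.png',c['img'][:,:,::-1])
```

```text
620 [ 0.68804291 -0.09156725] [0.04065196 0.04057748] 0.05501462317223972
```

The pot stands in place with its top at 0.055, as expected. Next I grasp the vial.

Emit:
{"op": "step_arm", "data": {
  "plan": [
    [-1,0,0,0.04,0],
    [-1,0,0,0.07,0],
    [-1,0,0,0.095,0],
    [-1,0,0,0.11,0],
    [-1,0,0,0.116,0],
    [-1,0,0,0.116,0],
    [-1,0,0,0.116,0],
    [1,0,0,0.116,0],
    [1,0,0,0.116,0],
    [1,0,0,0.116,0],
    [1,0,0,0.116,0],
    [1,0,0,0.116,0],
    [1,0,0,0.116,0],
    [1,0,0,0.116,0],
    [1,0,0,0.116,0],
    [1,0,0,0.116,0]
  ],
  "grip_force": 20
}}

```text
time: 11.95
tool_pos: [0.4656, 0.0978, 0.0287]
tool_rot: [3.142, -0.0, 1.571]
contact_force: [0.0, 0.7, -1.3]
opening: 0.0356
grip_force: 20.0
```

Emit:
{"op": "step_arm", "data": {
  "plan": [
    [1,0,0,-0.01,0],
    [1,0,0,-0.03,0],
    [1,0,0,-0.06,0],
    [1,0,0,-0.09,0],
    [1,0,0,-0.11,0],
    [1,0,0,-0.115,0],
    [1,-0.005,0.01,-0.115,0],
    [1,-0.019,0.035,-0.115,0],
    [1,-0.039,0.07,-0.115,0],
    [1,-0.061,0.11,-0.115,0],
    [1,-0.084,0.15,-0.115,0],
    [1,-0.103,0.185,-0.115,0],
    [1,-0.114,0.205,-0.115,0],
    [1,-0.119,0.213,-0.115,0],
    [1,-0.119,0.213,-0.115,0],
    [1,-0.119,0.213,-0.09,0],
    [1,-0.119,0.213,-0.06,0],
    [1,-0.119,0.213,-0.03,0],
    [1,-0.119,0.213,-0.015,0],
    [1,-0.119,0.213,-0.015,0]
  ]
}}

```text
time: 14.45
tool_pos: [0.6776, -0.0208, 0.043]
tool_rot: [-3.139, -0.0, 1.571]
contact_force: [0.4, 0.5, -0.6]
opening: 0.0354
grip_force: 20.0
```

Emit:
{"op": "step_arm", "data": {
  "plan": [
    [1,0,0,0.01,0],
    [1,0,0,0.016,0],
    [1,0,0,0.019,0],
    [1,0,0,0.02,0],
    [1,0,0,0.0205,0],
    [1,0,0,0.021,0],
    [1,0,0,0.0215,0],
    [1,0,0,0.022,0],
    [1,0,0,0.022,0],
    [1,0,0,0.022,0]
  ]
}}

```text
time: 15.7
tool_pos: [0.6786, -0.0213, 0.0218]
tool_rot: [3.141, -0.0, 1.571]
contact_force: [0.2, 0.9, -0.4]
opening: 0.0355
grip_force: 20.0
```

Emit:
{"op": "step_arm", "data": {
  "plan": [
    [1,0,0,0.0004,0],
    [1,0,0,0.0008,0],
    [1,0,0,0.0008,0],
    [1,0,0,0.0008,0]
  ]
}}

```text
time: 16.2
tool_pos: [0.6786, -0.0213, 0.0217]
tool_rot: [3.141, 0.0, 1.571]
contact_force: [-2.6, 0.7, 5.3]
opening: 0.0357
grip_force: 20.0
```

Emit:
{"op": "step_arm", "data": {
  "plan": [
    [-0.2,0,0,0,0],
    [-0.2,0,0,0,0],
    [-1,0,0,0,0],
    [-1,0,0,0,0],
    [-1,0,0,0,0],
    [-1,0,0,-0.02,0],
    [-1,0,0,-0.06,0],
    [-1,0,0,-0.1,0],
    [-1,0,0,-0.125,0],
    [-1,0.009,-0.04,-0.125,0],
    [-1,0.018,-0.085,-0.125,0],
    [-1,0.027,-0.13,-0.125,0],
    [-1,0.036,-0.175,-0.125,0],
    [-1,0.0445,-0.21,-0.125,0],
    [-1,0.0445,-0.21,-0.125,0],
    [-1,0.0445,-0.21,-0.125,0],
    [-1,0.0445,-0.21,-0.125,0]
  ]
}}

```text
time: 18.32
tool_pos: [0.4698, 0.0229, 0.1463]
tool_rot: [3.14, 0.0, 1.571]
contact_force: [0.0, 0.7, 0.2]
opening: 0.0922
grip_force: 0.0
```

Run:
```python
from cell import *
from h import *
c=read_camera('top');W=cloud(c);w=W.reshape(-1,3)
def top(x,y,h,r=.04):
    a=w[(np.hypot(w[:,0]-x,w[:,1]-y)<r)&(abs(w[:,2]-h)<.006)];lo,hi=np.percentile(a[:,:2],[2,98],0);print(len(a),(lo+hi)/2,hi-lo,np.median(a[:,2]))
top(.6888,-.0929,.056);top(.6788,-.0205,.067)
```

```text
624 [ 0.68782978 -0.09140938] [0.0407647  0.04056493] 0.05504938810210828
156 [ 0.67760256 -0.02041258] [0.01981326 0.01885418] 0.0662868079501468
```

Emit:
{"op": "step_arm", "data": {
  "plan": [
    [-1,0,0,0.04,0],
    [-1,0,0,0.07,0],
    [-1,0,0,0.095,0],
    [-1,0,0,0.107,0],
    [-1,0,0,0.111,0],
    [-1,0,0,0.111,0],
    [-1,0,0,0.111,0],
    [1,0,0,0.111,0],
    [1,0,0,0.111,0],
    [1,0,0,0.111,0],
    [1,0,0,0.111,0],
    [1,0,0,0.111,0],
    [1,0,0,0.111,0],
    [1,0,0,0.111,0],
    [1,0,0,0.111,0],
    [1,0,0,0.111,0],
    [1,0,0,0.111,0]
  ],
  "grip_force": 20
}}

```text
time: 20.5
tool_pos: [0.4686, 0.0232, 0.0349]
tool_rot: [3.141, -0.0, 1.571]
contact_force: [0.2, 0.1, 0.3]
opening: 0.0297
grip_force: 20.0
```

Emit:
{"op": "step_arm", "data": {
  "plan": [
    [1,0,0,-0.01,0],
    [1,0,0,-0.03,0],
    [1,0,0,-0.06,0],
    [1,0,0,-0.09,0],
    [1,0,0,-0.11,0],
    [1,0,0,-0.115,0],
    [1,0.001,0.01,-0.115,0],
    [1,0.005,0.035,-0.115,0],
    [1,0.01,0.07,-0.115,0],
    [1,0.015,0.105,-0.115,0],
    [1,0.02,0.14,-0.115,0],
    [1,0.025,0.175,-0.115,0],
    [1,0.027,0.193,-0.115,0],
    [1,0.028,0.2,-0.115,0],
    [1,0.028,0.2,-0.115,0],
    [1,0.028,0.2,-0.09,0],
    [1,0.028,0.2,-0.06,0],
    [1,0.028,0.2,-0.03,0],
    [1,0.028,0.2,-0.015,0],
    [1,0.028,0.2,-0.015,0]
  ]
}}

```text
time: 23.0
tool_pos: [0.6677, 0.0512, 0.0492]
tool_rot: [-3.14, -0.0, 1.571]
contact_force: [0.1, -0.1, -1.0]
opening: 0.0296
grip_force: 20.0
```

Emit:
{"op": "step_arm", "data": {
  "plan": [
    [1,0,0,0.01,0],
    [1,0,0,0.016,0],
    [1,0,0,0.019,0],
    [1,0,0,0.02,0],
    [1,0,0,0.0205,0],
    [1,0,0,0.021,0],
    [1,0,0,0.0215,0],
    [1,0,0,0.022,0],
    [1,0,0,0.0224,0],
    [1,0,0,0.0224,0],
    [1,0,0,0.0224,0]
  ]
}}

```text
time: 24.38
tool_pos: [0.6686, 0.0512, 0.028]
tool_rot: [3.141, -0.0, 1.571]
contact_force: [-1.4, -0.6, 3.4]
opening: 0.0295
grip_force: 20.0
```

Emit:
{"op": "step_arm", "data": {
  "plan": [
    [-0.2,0,0,0,0],
    [-0.2,0,0,0,0],
    [-1,0,0,0,0],
    [-1,0,0,0,0],
    [-1,0,0,0,0],
    [-1,0,0,-0.02,0],
    [-1,0,0,-0.06,0],
    [-1,0,0,-0.1,0],
    [-1,0,0,-0.118,0],
    [-1,-0.02,-0.04,-0.118,0],
    [-1,-0.04,-0.083,-0.118,0],
    [-1,-0.06,-0.124,-0.118,0],
    [-1,-0.08,-0.166,-0.118,0],
    [-1,-0.101,-0.208,-0.118,0],
    [-1,-0.101,-0.208,-0.118,0],
    [-1,-0.101,-0.208,-0.118,0],
    [-1,-0.101,-0.208,-0.118,0]
  ]
}}

```text
time: 26.5
tool_pos: [0.4618, -0.0496, 0.146]
tool_rot: [3.14, 0.0, 1.571]
contact_force: [0.7, 1.0, -0.4]
opening: 0.0919
grip_force: 0.0
```

Run:
```python
from cell import *
from h import *
c=read_camera('top');W=cloud(c);w=W.reshape(-1,3)
def top(x,y,h,r=.04):
    a=w[(np.hypot(w[:,0]-x,w[:,1]-y)<r)&(abs(w[:,2]-h)<.006)];lo,hi=np.percentile(a[:,:2],[2,98],0);print(len(a),(lo+hi)/2,hi-lo,np.median(a[:,2]))
top(.6888,-.0929,.056);top(.6788,-.0205,.067);top(.669,.0518,.082)
```

```text
624 [ 0.68780308 -0.09156339] [0.04072371 0.04026287] 0.055105668159336
152 [ 0.67778888 -0.02045263] [0.02035487 0.01879453] 0.06591835558501427
278 [0.66742772 0.05205433] [0.02597519 0.02589395] 0.08121935387421728
```

Emit:
{"op": "step_arm", "data": {
  "plan": [
    [-1,0,0,0.04,0],
    [-1,0,0,0.07,0],
    [-1,0,0,0.095,0],
    [-1,0,0,0.11,0],
    [-1,0,0,0.116,0],
    [-1,0,0,0.116,0],
    [-1,0,0,0.116,0],
    [1,0,0,0.116,0],
    [1,0,0,0.116,0],
    [1,0,0,0.116,0],
    [1,0,0,0.116,0],
    [1,0,0,0.116,0],
    [1,0,0,0.116,0],
    [1,0,0,0.116,0],
    [1,0,0,0.116,0],
    [1,0,0,0.116,0]
  ],
  "grip_force": 20
}}

```text
time: 28.55
tool_pos: [0.4612, -0.0499, 0.0297]
tool_rot: [3.14, 0.0, 1.571]
contact_force: [4.8, 0.2, 0.2]
opening: 0.0377
grip_force: 20.0
```

Emit:
{"op": "step_arm", "data": {
  "plan": [
    [1,0,0,-0.01,0],
    [1,0,0,-0.03,0],
    [1,0,0,-0.06,0],
    [1,0,0,-0.09,0],
    [1,0,0,-0.11,0],
    [1,0,0,-0.115,0],
    [1,0.009,0.01,-0.115,0],
    [1,0.03,0.034,-0.115,-0.03],
    [1,0.06,0.069,-0.115,-0.06],
    [1,0.09,0.103,-0.115,-0.09],
    [1,0.12,0.137,-0.115,-0.12],
    [1,0.15,0.172,-0.115,-0.137],
    [1,0.167,0.191,-0.115,-0.137],
    [1,0.173,0.198,-0.115,-0.137],
    [1,0.173,0.198,-0.115,-0.137],
    [1,0.173,0.198,-0.09,-0.137],
    [1,0.173,0.198,-0.06,-0.137],
    [1,0.173,0.198,-0.03,-0.137],
    [1,0.173,0.198,-0.015,-0.137],
    [1,0.173,0.198,-0.015,-0.137]
  ]
}}

```text
time: 31.05
tool_pos: [0.6577, 0.1227, 0.0438]
tool_rot: [-3.139, -0.0, 1.707]
contact_force: [0.3, 0.3, -1.6]
opening: 0.0382
grip_force: 20.0
```

Emit:
{"op": "step_arm", "data": {
  "plan": [
    [1,0,0,0.01,0],
    [1,0,0,0.016,0],
    [1,0,0,0.019,0],
    [1,0,0,0.02,0],
    [1,0,0,0.0205,0],
    [1,0,0,0.021,0],
    [1,0,0,0.0215,0],
    [1,0,0,0.022,0],
    [1,0,0,0.0224,0],
    [1,0,0,0.0224,0],
    [1,0,0,0.0224,0]
  ]
}}

```text
time: 32.42
tool_pos: [0.6586, 0.1233, 0.0227]
tool_rot: [3.141, -0.0, 1.708]
contact_force: [-1.8, -0.3, 4.7]
opening: 0.0378
grip_force: 20.0
```

Contact at 4.7 N: release, rise and retreat.

Emit:
{"op": "step_arm", "data": {
  "plan": [
    [-0.2,0,0,0,0],
    [-0.2,0,0,0,0],
    [-1,0,0,0,0],
    [-1,0,0,0,0],
    [-1,0,0,0,0],
    [-1,0,0,-0.02,0],
    [-1,0,0,-0.06,0],
    [-1,0,0,-0.1,0],
    [-1,0,0,-0.14,0],
    [-1,0,-0.04,-0.18,0],
    [-1,0,-0.08,-0.2,0],
    [-1,0,-0.12,-0.2,0],
    [-1,0,-0.16,-0.2,0],
    [-1,0,-0.2,-0.2,0],
    [-1,0,-0.2,-0.2,0],
    [-1,0,-0.2,-0.2,0],
    [-1,0,-0.2,-0.2,0],
    [-1,0,-0.2,-0.2,0]
  ]
}}

```text
time: 34.67
tool_pos: [0.461, 0.096, 0.2219]
tool_rot: [-3.141, -0.0, 1.708]
contact_force: [-0.1, 0.1, -0.3]
opening: 0.0921
grip_force: 0.0
```

Run:
```python
from cell import *
from h import *
c=read_camera('top');W=cloud(c);w=W.reshape(-1,3)
def top(x,y,h,r=.04):
    a=w[(np.hypot(w[:,0]-x,w[:,1]-y)<r)&(abs(w[:,2]-h)<.006)];lo,hi=np.percentile(a[:,:2],[2,98],0);print(len(a),(lo+hi)/2,hi-lo,np.median(a[:,2]))
top(.6888,-.0929,.056);top(.6788,-.0205,.067);top(.669,.0518,.082);top(.659,.124,.072)
s=read_camera('scene');cv2.imwrite('pics/s5.png',cv2.resize(s['img'][120:370,120:400,::-1],None,fx=2,fy=2))
```

```text
623 [ 0.68784204 -0.09157318] [0.04070717 0.04061538] 0.05510983398587426
156 [ 0.67761577 -0.02039303] [0.0198477  0.01871273] 0.06607560160658583
280 [0.66742186 0.05205665] [0.0263354  0.02588538] 0.0812582969136536
221 [0.65763037 0.12281851] [0.02318132 0.02308378] 0.07117954540517471
```

View pics/s5.png

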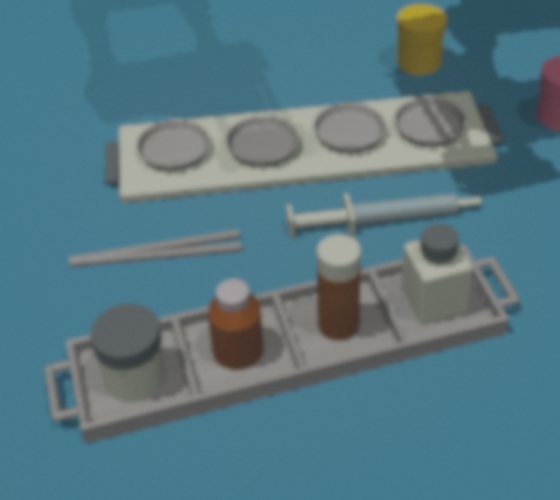

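All four stand upright, one to a compartment: pot (127,350), vial (236,325), tube (338,288) and square (438,275) in the crop. The scene view is from the far side, so the pot is in the robot's right-end compartment as asked. The saucers are empty.

```bash
python3 -c "
from cell import *
print(hand_in())"
```

```text
the job is handed in; nothing more can be done
None
```

The four containers stand upright in the tray in reverse order (from the robot's right end: pot, vial, tube, square), and the job was handed in at about 35 s of the 112 s limit.

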